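Set a carver's support post to its depth mark in the spring clamp

TASK

Set up the panel support in the leaning spring clamp: press the clamp's sprung arm down until its trigger catches it, take the round-headed post from the rack and slide it into the clamp's slanting bore until the dark ring on the tube is level with the mouth, and let go of it there. Then press the trigger so that the arm snaps up and grips the post at its mark. Leave the two other posts, the tools and the rest of the bench where they are.

Things in the scene. Friction and masses are not known exactly. Their poses are not given: they have to be found in the camera images.
- barrel: Square aluminium block, 50 x 50 mm, bored along its middle. Origin: centre of the bore's mouth in its top face, 120 mm above the bench. z runs out along the bore, leaning 30 degrees from vertical towards the robot's right (-y), partly towards the robot at some starts; y is level, towards the side with arm and trigger. Bore 24 mm wide, 3 mm chamfer, 90 mm deep: its floor is deeper than the mark .
- press_plate (a point): Centre of the top of the 30 x 30 mm thumb plate at the end of the sprung arm, on the barrel's +y side, about 99 mm above the bench when free, 58 mm when cocked. The arm hinges about an axis along clamp x, 106 mm inboard of the plate, 50 mm above the bench; its rubber pad bars the bore 35 mm down unless the arm is cocked.
- clamp_arm (a joint): Angle of the sprung arm (rad): 0 free, plate up; grows as the plate is pressed down. The trigger catches it at about 0.40: press to 0.42 to 0.47, that is 42 to 47 mm down at the plate (stop at 0.50); let go, it stays at 0.38 to 0.42. About 0.26 to 0.32 when clamped on a post. Pressing takes 4 to 9 N.
- trigger_pad (a point): Centre of the top of the trigger's 26 x 26 mm thumb pad, 45 mm above the bench; in the clamp's frame it lies at x = 73, y = 96 mm (the arm's plate, free: x = -5, y = 130 mm). Pressing it straight down 10 to 18 mm (up to 6 N) frees the arm, which springs up.
- clamp_trigger (a joint): Angle of the trigger (rad): 0 at rest; grows as its pad is pressed down (pad 66 mm from its hinge). Lets the arm go at about 0.06 to 0.16; stop at 0.40. A weak spring brings it back; with the arm clamped on a post it rests against the arm at about 0.2, as it should.
- post: The support post, upright in one of the three rack holes: a steel tube, 22 mm in diameter, 130 mm long, chamfered foot, with a plain round flat-topped beech head 34 mm in diameter and 45 mm tall (175 mm overall, 0.16 kg). Origin: centre of the foot end; z along the tube to the head. It alone has a dark ring, 3 mm wide, round its tube.
- post_mark (a point): Centre of the dark ring on the post, on its axis, 60 mm above the foot.
- post_head (a point): Middle of the part of the head to be gripped, on the axis of the post, 153 mm above the foot and 22 mm below its top.
- rack: Fixed wooden block, 60 x 230 x 60 mm, with three 26 mm holes 50 mm deep in a row along its y axis, 75 mm apart. Origin: centre of its underside; z up.
- post_ball: A thinner post, 14 mm tube with a ball head, 128 mm tall, in another rack hole; leave it. Origin: foot.
- post_square: A shorter post, 22 mm tube with a square 34 mm head, 124 mm tall, in another rack hole; leave it. Origin: foot.
- gouge: Carving gouge lying on the bench, 220 mm; origin under the handle's end.
- gouge_long: Longer carving gouge lying on the bench, 250 mm; origin under the handle's end.
- mallet: Round wooden mallet, 84 mm in diameter and 230 mm tall, standing on its head; origin: centre of the underside.
- offcut: Plywood offcut, 90 x 50 x 28 mm; origin: centre of the underside.
- glue_jar: Closed jar, 68 mm in diameter and 85 mm tall; origin: centre of the underside.
- brush: Flat bench brush lying on the bench, about 0.2 m long; origin under its middle.
- brake (a joint): Travel (m, 0 to 0.006) of a small sprung rubber brake in the bore's -y wall, 25 mm down. It rubs on the tube with 2 to 6 N and holds the post at any depth when let go. Nothing to operate.
- clamp: Fixed dark wooden foot of the clamp, 170 x 210 x 12 mm; carries the barrel, the arm and the trigger. Origin on the bench; the bore's mouth is above its point x = -22 mm, y = 0. Its x is level and opposite to the bore's lean; y as the barrel's (arm side, roughly towards the robot); z up.
Mind the look-alikes: they are no part of the job. Leave any turquoise look-alike of the post alone.

How it is judged:
By the outcome, as a careful person would: the job done as asked, in the order asked, and still so for the second after the job is handed in, with the robot touching nothing.
It also fails if it takes over 61 s, if anything falls off the work surface, if the arm or the gripper's body presses on something with over 40 N, if the wrist force passes 120 N, or if a joint passes its speed limit or range.

ROBOT

A 6-joint arm with a two-finger parallel gripper is mounted at the origin on the work surface. World frame = base frame: x ahead of the robot, y to its left, z up, the work surface at z = 0. Lengths are in m, angles in rad, forces in N, time in s.
With the tool pointing down it reaches from about 0.325 to 0.775 m from the base axis. Payload 9.3 kg.
Tool frame: the origin (TCP) lies between the finger pads; the fingertips stand 14 mm ahead of it and the grasp point (between the pads) lies 5 mm behind it; z points along the fingers, y is the direction in which the jaws open and shut (so a half turn about z gives the same grasp; the last joint's range is limited). The gripper opens to 85 mm and grips with 20 to 120 N. Pads are 22 mm wide; open, the fingers measure 114 mm over their backs; the gripper's body (76 mm by 85 mm) begins 54 mm behind the grasp point. The pads swing forward as they close: fully open they stand 13 mm farther back than shut.
Start: joints at [1.184, 0.259, 0.021, 1.334, 0, 1.418], TCP at [0.127, 0.535, 0.245] pointing down, gripper open.
Joint ranges: [-3.04, 3.04], [-0.91, 1.82], [-1.04, 1.36], [-1.92, 1.95], [-1.52, 1.45], [-3.14, 3.14]. Speed limits (rad/s): [2.22, 2.22, 2.79, 3.14, 3.14, 3.14].

INTERFACE

Orientations are given as [roll, pitch, yaw] about the fixed x, y, z axes, in that order (R = Rz(yaw) Ry(pitch) Rx(roll)).
In Python, from bench import get_obs, capture, close_job gives the robot as it stands. The module is installed in compiled form; this text tells all that it offers.
- The arm moves only by the shell command python3 -m jog 'ROWS' [OPENING]. ROWS is JSON, a list of rows, each a list of 2 entries, a list of its own where there are three numbers: the shift along the tool's x, y, z in units of 10 cm (1.0 is 10 cm), then the turn, a rotation vector about the tool's x, y, z in units of 60 degrees (1.0 is 60 degrees). A call has exactly 10 rows; each row shifts and turns the commanded pose from where the row before left it, along the tool's axes as they then stand; what a row does not reach is not made up. A row lasts 1/12 s, in which the tool goes at most 41.7 mm and 7.16 degrees, less where a joint would pass 70% of its speed; a pose out of reach is approached as far as the arm can. A call with a number of a shift or a turn outside -1 to 1 is refused whole. A call with a gripper value outside its range is refused whole. OPENING is the closure, from -1 (fully open) to 1 (shut), so that 0 is half open, set as the call begins (- or left out, the last holds). The fingers move at their own pace and stop on an object; the grip force is fixed at half the most. Time passes only in rows, so rows that do not move let the fingers close, or fill a call up. It gives the time, the measured TCP pose, the force and the opening at its end, in the units of the state.
- get_obs(): the state, without advancing time (a new reading comes with each control period).
- capture(name): name is "scene" or "top"; returns a dict with "frame" (480x640x3 uint8, blue, green, red), "camera_matrix" (3x3 intrinsics, pixels), "k1" (the pictures are not rectified: a ray, as slopes to the right and down, at radius r is drawn at 1 + k1 r^2 times it, then the intrinsics apply), "R" (3x3) and "t" (3): a world point X has camera coordinates R X + t. Camera axes: x right, y down, z forward; pixel columns grow to the right and rows downward; lengths in m; the calibration is good to about 2 mm. A picture is of the moment at which its call begins. There is no depth.
- close_job(): hands the job in, once; it reports no verdict.
The state is a dict: "t": time; "joints": joint angles; "joint_vel": joint speeds; "effort": joint torques, N m; "tool_pos": TCP position; "tcp_rot": TCP orientation; "contact_force": force on the tool from outside, world axes, zero at the start; "torque": the same for the moment, N m; "gripper_width": finger opening in m.
Only numpy, scipy, OpenCV 4.12 (cv2) and the standard library are available. Lean on these libraries where they do the work, as an engineer would, in place of code of your own. Each camera call takes 0.05 s, during which the arm holds its last target. There are 200 camera calls.

## Working session

There is one attempt and no reset: what is moved stays moved. The work goes in short steps, Python scripts to look and compute and a shell command to move; the robot and the scene stay as the last step left them, time stands still between calls to the robot, and variables do not carry over. Pictures are saved under pics/ and viewed, about 8 in all and at most 12, crops included, and the job is handed in when it is done.

```bash
mkdir -p pics; cat > h.py <<'E'
import numpy as np,cv2
from bench import get_obs,capture
def ray(c,px):
    K=c["camera_matrix"];R=np.array(c["R"]);t=np.array(c["t"]);k=c["k1"]
    d=np.array([(px[0]-K[0][2])/K[0][0],(px[1]-K[1][2])/K[1][1]]);u=d.copy()
    for _ in range(20): u=d/(1+k*(u@u))
    v=R.T@np.array([u[0],u[1],1]);return -R.T@t,v/np.linalg.norm(v)
def atz(c,px,z):
    o,v=ray(c,px);return o+v*(z-o[2])/v[2]
def proj(c,X):
    K=np.array(c["camera_matrix"]);p=np.array(c["R"])@np.array(X)+np.array(c["t"]);u=p[:2]/p[2]
    u=u*(1+c["k1"]*(u@u));return np.array([K[0,0]*u[0]+K[0,2],K[1,1]*u[1]+K[1,2]])
def tri(c1,p1,c2,p2):
    A=np.zeros((3,3));b=np.zeros(3)
    for c,p in((c1,p1),(c2,p2)):
        o,v=ray(c,p);M=np.eye(3)-np.outer(v,v);A+=M;b+=M@o
    X=np.linalg.solve(A,b);return X
E
python3 - <<'E'
from h import *
import pickle
for n in("scene","top"):
    c=capture(n);cv2.imwrite(f"pics/{n}0.png",c["frame"]);pickle.dump(c,open(n+".pkl","wb"));print(n,-np.array(c["R"]).T@c["t"],c["k1"],c["camera_matrix"])
print(get_obs())
E
```

```text
scene [ 1.09100219 -0.62414138  0.92681612] -0.10070470569592217 [[559.93060816   0.         316.6040991 ]
 [  0.         559.93060816 248.97973259]
 [  0.           0.           1.        ]]
top [0.31352846 0.02286509 1.41599289] -0.08876861751045484 [[596.85707225   0.         314.39961257]
 [  0.         596.85707225 242.17213324]
 [  0.           0.           1.        ]]
{'t': 0.1, 'joints': array([ 1.18439949e+00,  2.59129517e-01,  2.08670668e-02,  1.33368656e+00,
       -1.18185951e-06,  1.41820876e+00]), 'joint_vel': array([ 0.00028807,  0.00092392,  0.00164667,  0.0008998 , -0.00021618,
        0.00203802]), 'effort': array([ 5.59250271e-03, -5.56692302e+01,  3.45070946e+01,  1.15828315e-02,
       -1.48555960e-04,  9.95914775e-06]), 'tool_pos': array([0.12734201, 0.53483169, 0.24474165]), 'tcp_rot': array([-3.14045319e+00, -1.74034520e-04,  2.90778328e+00]), 'contact_force': array([0.03792712, 0.2992355 , 0.81783201]), 'torque': array([0.03816112, 0.03404088, 0.00747682]), 'gripper_width': 0.08564076261711963}
```

View pics/scene0.png

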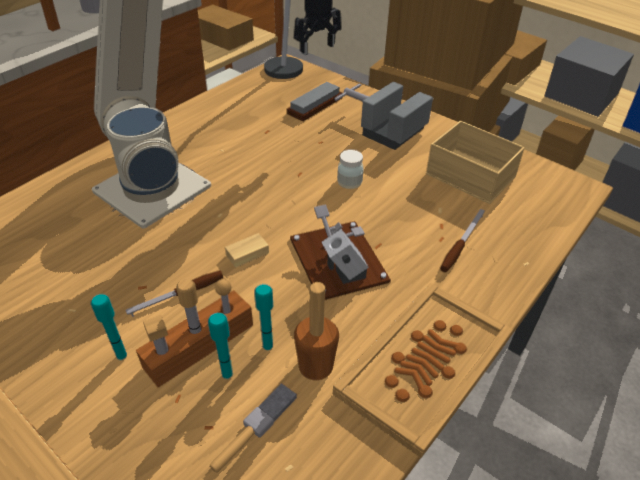

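View pics/top0.png

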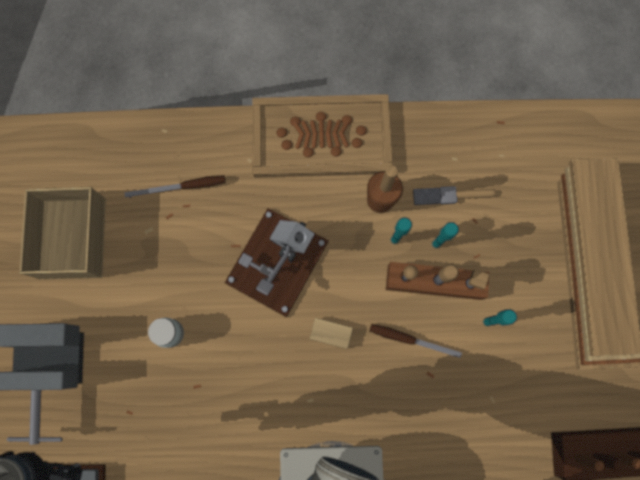

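```bash
python3 - <<'E'
from h import *
a=cv2.imread("pics/scene0.png");b=cv2.imread("pics/top0.png")
r=lambda i,x,y,w,h,W,H:cv2.resize(i[y:y+h,x:x+w],(W,H),interpolation=cv2.INTER_CUBIC)
top=np.hstack([r(b,220,200,114,120,400,420)[:300*2],r(a,285,200,108,113,400,420)])
bot=np.hstack([r(b,380,250,114,51,400,180),r(a,130,275,133,60*1,400,180)])
cv2.imwrite("pics/crop.png",np.vstack([top,bot]))
E
```

```text
(no output)
```

View pics/crop.png

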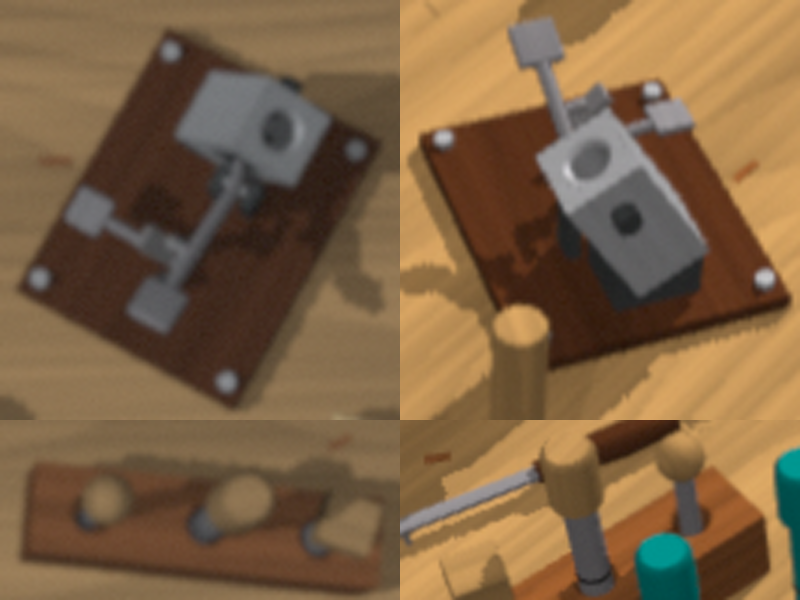

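```bash
python3 - <<'E'
from h import *
import pickle
s=pickle.load(open("scene.pkl","rb"));t=pickle.load(open("top.pkl","rb"))
P={"mouth":((300.4,237.1),(336,243)),"plate":((265,286.9),(322,211.6)),"trig":((245.6,260.3),(357.6,231.2)),
"sA":((284.7,308.9),(296.6,237.7)),"sB":((231.1,279.4),(353,224.5)),"sC":((268.7,214.6),(383.5,275.3)),"head":((450.4,271.8),(187.2,285))}
for k,(a,b) in P.items():
    X=tri(t,a,s,b);print(k,X.round(4),(proj(t,X)-a).round(1),(proj(s,X)-b).round(1))
print("ring",atz(s,(195.5,329),.07))
for z in(.185,):print("headtop t/s",atz(t,P["head"][0],z),atz(s,P["head"][1],z))
print("mouth",atz(t,P["mouth"][0],.12),atz(s,P["mouth"][1],.12))
S=[atz(t,p,.012)[:2] for p in((284.7,308.9),(231.1,279.4),(268.7,214.6),(321.2,242.9))];S=np.array(S);c=S.mean(0)
x=(S[1]-S[0])+(S[2]-S[3]);y=(S[0]-S[3])+(S[1]-S[2]);print("screws centre",c,np.arctan2(x[1],x[0]),np.arctan2(y[1],y[0])-np.pi/2)
m=atz(t,P["mouth"][0],.12)[:2];th=np.arctan2(x[1],x[0]);u=np.array([np.cos(th),np.sin(th)]);v=np.array([-u[1],u[0]])
O=m+.022*u
for n,a,b,z in(("plate",-.005,.13,.099),("trig",.073,.096,.045)):
    q=O+a*u+b*v;print(n,q,proj(t,[*q,z]),proj(s,[*q,z]))
print("axes",u,v,"c in clamp",(c-O)@u,(c-O)@v)
E
```

```text
mouth [0.5813 0.0536 0.1204] [-1.1 -1.1] [-1.6  0.3]
plate [0.4757 0.1357 0.0948] [-1.1 -1. ] [-1.5  0.2]
trig [0.5455 0.1844 0.0422] [-0.9 -0.9] [-1.3  0.2]
sA [0.4319 0.0966 0.014 ] [-0.9 -0.8] [-1.2  0.2]
sB [0.5051 0.2223 0.0142] [-0.9 -0.9] [-1.2  0.2]
sC [0.6607 0.1311 0.0144] [-0.9 -1. ] [-1.4  0.3]
head [ 0.4858 -0.2587  0.1823] [-1.8 -1.2] [-2.5  0.2]
ring [ 0.49747704 -0.26416667  0.07      ]
headtop t/s [ 0.48283245 -0.26168801  0.185     ] [ 0.49112023 -0.25677599  0.185     ]
mouth [0.57895543 0.05122982 0.12      ] [0.58304019 0.05681114 0.12      ]
screws centre [0.54441783 0.11203169] 1.0420931793878254 1.0416853926792986
plate [0.47528042 0.13148249] [265.60201239 285.74929132] [319.26106076 211.25841037]
trig [0.54398241 0.18168244] [245.67249702 259.79074003] [355.1597476  230.86425798]
axes [0.50441398 0.86346195] [-0.86346195  0.50441398] c in clamp 0.01307885504648285 0.06049121673582777
```

Candidates for the post: the rack's middle post at top (450,272) / scene (187,285) has a tall round flat head and a dark ring. The others are the ball-headed post at (409,272) / (223,290), the square-headed one at (480,281) / (155,335), and the turquoise look-alikes at (401,230), (446,234) and (500,318). The crop shows the ring on the middle post, so I'm taking that one. Next I move above the arm's plate.

```bash
R='[[-0.215,-0.154,0],[0,0,0]]'; python3 -m jog '[[[-0.215,-0.154,0],[0,0,0]],[[-0.215,-0.154,0],[0,0,0]],[[-0.215,-0.154,0],[0,0,0]],[[-0.215,-0.154,0],[0,0,0]],[[-0.215,-0.154,0],[0,0,0]],[[-0.215,-0.154,0],[0,0,0]],[[-0.215,-0.154,0],[0,0,0]],[[-0.215,-0.154,0],[0,0,0]],[[-0.215,-0.154,0],[0,0,0]],[[-0.215,-0.154,0],[0,0,0]]]' 1
python3 -m jog '[[[-0.215,-0.154,0],[0,0,0]],[[-0.215,-0.154,0],[0,0,0]],[[-0.215,-0.154,0],[0,0,0]],[[-0.215,-0.154,0],[0,0,0]],[[-0.215,-0.154,0],[0,0,0]],[[-0.215,-0.154,0],[0,0,0]],[[-0.215,-0.154,0],[0,0,0]],[[-0.215,-0.154,0],[0,0,0]],[[-0.215,-0.154,0.2],[0,0,0]],[[-0.215,-0.154,0.2],[0,0,0]]]' 1
```

```text
t: 0.93
tool_pos: [0.3014, 0.3342, 0.2451]
tcp_rot: [-3.141, -0.0, 2.908]
contact_force: [0.4, 0.7, -0.1]
gripper_width: 0.0
t: 1.77
tool_pos: [0.4756, 0.1347, 0.2054]
tcp_rot: [3.141, 0.002, 2.908]
contact_force: [0.5, 0.5, 0.1]
gripper_width: -0.0
```

```bash
cat > snap.py <<'E'
from h import *
import sys,pickle
# snap.py name  tx ty tw th  sx sy sw sh : crops side by side, each 400 wide; 4:3-ish
a=list(map(int,sys.argv[2:]));o=[]
for n,(x,y,w,h) in(("top",a[:4]),("scene",a[4:])):
    c=capture(n);pickle.dump(c,open(n+".pkl","wb"));o.append(cv2.resize(c["frame"][y:y+h,x:x+w],(400,int(400*h/w)),interpolation=cv2.INTER_CUBIC))
H=max(i.shape[0] for i in o);o=[cv2.copyMakeBorder(i,0,H-i.shape[0],0,0,cv2.BORDER_CONSTANT) for i in o]
cv2.imwrite(f"pics/{sys.argv[1]}.png",np.hstack(o))
p=get_obs()["tool_pos"];print(p,[proj(pickle.load(open(n+".pkl","rb")),p+[0,0,-.014]).round(1) for n in("top","scene")])
E
python3 snap.py tip 210 200 120 120 270 140 120 120
```

```text
[0.47508037 0.13328412 0.20203622] [array([261.1, 280.7]), array([320.4, 179.6])]
```

View pics/tip.png

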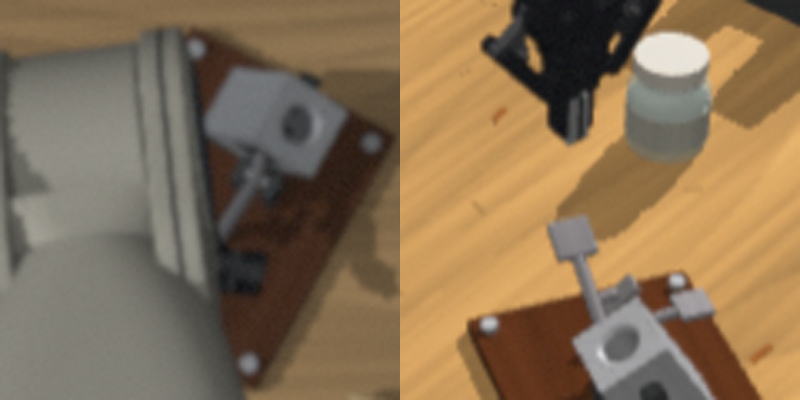

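```bash
python3 -m jog '[[[0.005,0.003,0.08],[0,0,0]],[[0.005,0.003,0.08],[0,0,0]],[[0.005,0.003,0.08],[0,0,0]],[[0.005,0.003,0.08],[0,0,0]],[[0.005,0.003,0.08],[0,0,0]],[[0.005,0.003,0.08],[0,0,0]],[[0.005,0.003,0.08],[0,0,0]],[[0.005,0.003,0.08],[0,0,0]],[[0.005,0.003,0.08],[0,0,0]],[[0.005,0.003,0.08],[0,0,0]]]'
python3 -m jog '[[[0.007,0.002,0.053],[0,0,0]],[[0.007,0.002,0.053],[0,0,0]],[[0.007,0.002,0.053],[0,0,0]],[[0.007,0.002,0.053],[0,0,0]],[[0.007,0.002,0.053],[0,0,0]],[[0.007,0.002,0.053],[0,0,0]],[[0.007,0.002,0.053],[0,0,0]],[[0.007,0.002,0.053],[0,0,0]],[[0.007,0.002,0.053],[0,0,0]],[[0,0,0.053],[0,0,0]]]'
python3 -m jog '[[[0,0,0],[0,0,0]],[[0,0,0],[0,0,0]],[[0,0,0],[0,0,0]],[[0,0,0],[0,0,0]],[[0,0,0],[0,0,0]],[[0,0,0],[0,0,0]],[[0,0,0],[0,0,0]],[[0,0,0],[0,0,0]],[[0,0,0],[0,0,0]],[[0,0,0],[0,0,0]]]'
```

```text
t: 2.7
tool_pos: [0.4701, 0.1399, 0.1245]
tcp_rot: [-3.142, -0.0, 2.908]
contact_force: [0.3, 0.8, -0.5]
gripper_width: 0.0
t: 3.53
tool_pos: [0.4643, 0.1436, 0.0724]
tcp_rot: [3.14, 0.0, 2.908]
contact_force: [-3.1, 3.2, 7.7]
gripper_width: 0.0003
t: 4.37
tool_pos: [0.4646, 0.143, 0.0723]
tcp_rot: [3.142, 0.0, 2.908]
contact_force: [-0.5, -0.2, 2.2]
gripper_width: -0.0002
```

```bash
python3 -m jog '[[[0,0,0.01],[0,0,0]],[[0,0,0.01],[0,0,0]],[[0,0,0.01],[0,0,0]],[[0,0,0.01],[0,0,0]],[[0,0,0],[0,0,0]],[[0,0,0],[0,0,0]],[[0,0,0],[0,0,0]],[[0,0,0],[0,0,0]],[[0,0,0],[0,0,0]],[[0,0,0],[0,0,0]]]'
python3 snap.py press 210 200 120 120 270 140 120 120
```

```text
t: 5.2
tool_pos: [0.4645, 0.1432, 0.0686]
tcp_rot: [3.141, 0.0, 2.908]
contact_force: [-1.8, -0.6, 7.4]
gripper_width: 0.0
[0.46450642 0.14317845 0.0686334 ] [array([262.2, 292.9]), array([318.6, 221.3])]
```

View pics/press.png

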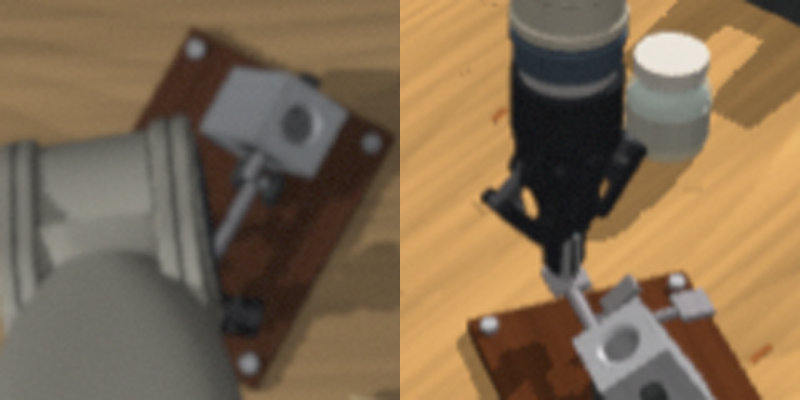

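```bash
python3 -m jog '[[[0,0,-0.165],[0,0,0]],[[0,0,-0.165],[0,0,0]],[[0,0,-0.165],[0,0,0]],[[0,0,-0.165],[0,0,0]],[[0,0,-0.165],[0,0,0]],[[0,0,-0.165],[0,0,0]],[[0,0,-0.165],[0,0,0]],[[0,0,-0.165],[0,0,0]],[[0,0,-0.165],[0,0,0]],[[0,0,-0.165],[0,0,0]]]'
python3 -m jog '[[[-0.05,-0.19,0],[0,0,0]],[[-0.06,-0.19,0],[0,0,0]],[[-0.06,-0.19,0],[0,0,0]],[[-0.06,-0.19,0],[0,0,0]],[[-0.06,-0.19,0],[0,0,0]],[[-0.06,-0.19,0],[0,0,0]],[[-0.06,-0.19,0],[0,0,0]],[[-0.06,-0.19,0],[0,0,0]],[[-0.06,-0.19,0],[0,0,0]],[[-0.06,-0.19,0],[0,0,0]]]' -1
python3 -m jog '[[[-0.06,-0.196,0],[0,0,0]],[[-0.06,-0.196,0],[0,0,0]],[[-0.06,-0.196,0],[0,0,0]],[[-0.06,-0.196,0],[0,0,0]],[[-0.06,-0.196,0],[0,0,0]],[[-0.06,-0.196,0],[0,0,0]],[[-0.06,-0.196,0],[0,0,0]],[[-0.06,-0.196,0],[0,0,0]],[[-0.06,-0.196,0],[0,0,0]],[[-0.06,-0.196,0],[0,0,0]]]'
python3 snap.py over 210 200 120 120 130 190 260 130
```

```text
t: 6.13
tool_pos: [0.4642, 0.143, 0.2338]
tcp_rot: [-3.141, -0.0, 2.908]
contact_force: [0.2, 1.2, 0.0]
gripper_width: 0.0003
t: 6.97
tool_pos: [0.4777, -0.0564, 0.233]
tcp_rot: [-3.141, -0.001, 2.908]
contact_force: [0.0, 0.2, -0.4]
gripper_width: 0.0854
t: 7.8
tool_pos: [0.4906, -0.261, 0.2329]
tcp_rot: [3.141, -0.001, 2.908]
contact_force: [-0.6, 0.3, -0.1]
gripper_width: 0.0853
[ 0.49076811 -0.26249988  0.23237789] [array([454.1, 265.6]), array([181.7, 273.9])]
```

View pics/over.png

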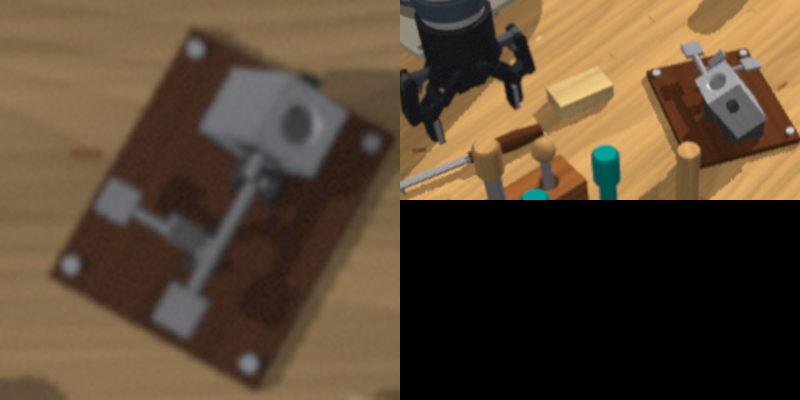

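```bash
python3 -m jog '[[[0.053,0.013,0],[0,0,0]],[[0,0,0.08],[0,0,0]],[[0,0,0.08],[0,0,0]],[[0,0,0.1],[0,0,0]],[[0,0,0.1],[0,0,0]],[[0,0,0.1],[0,0,0]],[[0,0,0.1],[0,0,0]],[[0,0,0.1],[0,0,0]],[[0,0,0.085],[0,0,0]],[[0,0,0],[0,0,0]]]'
python3 -m jog '[[[0,0,0],[0,0,0]],[[0,0,0],[0,0,0]],[[0,0,0],[0,0,0]],[[0,0,0],[0,0,0]],[[0,0,0],[0,0,0]],[[0,0,0],[0,0,0]],[[0,0,0],[0,0,0]],[[0,0,0],[0,0,0]],[[0,0,0],[0,0,0]],[[0,0,0],[0,0,0]]]' 1
```

```text
t: 8.73
tool_pos: [0.4853, -0.257, 0.1566]
tcp_rot: [3.14, -0.003, 2.908]
contact_force: [-0.3, 0.7, -0.4]
gripper_width: 0.0857
t: 9.57
tool_pos: [0.4862, -0.2578, 0.1595]
tcp_rot: [-3.141, 0.001, 2.908]
contact_force: [-0.5, -0.6, 6.1]
gripper_width: 0.0328
```

```bash
python3 -m jog '[[[0,0,-0.1],[0,0,0]],[[0,0,-0.15],[0,0,0]],[[0,0,-0.15],[0,0,0]],[[0,0,-0.2],[0,0,0]],[[0,0,-0.2],[0,0,0]],[[0,0,-0.2],[0,0,0]],[[0,0,-0.2],[0,0,0]],[[0,0,-0.2],[0,0,0]],[[0,0,-0.15],[0,0,0]],[[0,0,0],[0,0,0]]]'
python3 snap.py held 400 200 120 120 130 190 130 140; python3 - <<'E'
from h import *
import pickle
from scipy.spatial.transform import Rotation as Ro
o=get_obs();p=o["tool_pos"];A=Ro.from_euler("xyz",o["tcp_rot"]).as_matrix()
s=pickle.load(open("scene.pkl","rb"))
for d in(.1495,.0895,.0195,0): print(d,proj(s,p+A[:,2]*d))
print(A.round(4))
E
```

```text
t: 10.4
tool_pos: [0.4864, -0.2578, 0.317]
tcp_rot: [-3.14, 0.004, 2.908]
contact_force: [0.7, 0.1, -1.8]
gripper_width: 0.0325
[ 0.48595647 -0.25745673  0.31366147] [array([461.3, 261.6]), array([174.5, 236.9])]
0.1495 [186.78710332 291.54440595]
0.0895 [181.60464022 268.66321439]
0.0195 [175.03699502 239.34211797]
0 [173.09917081 230.61951739]
[[-9.728e-01  2.317e-01  2.000e-04]
 [ 2.317e-01  9.728e-01 -1.000e-04]
 [-2.000e-04 -0.000e+00 -1.000e+00]]
```

View pics/held.png

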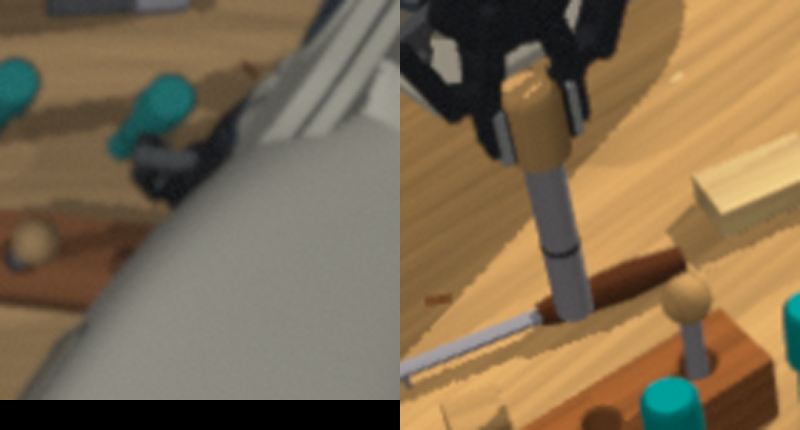

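```bash
python3 -m jog '[[[0.007,0.18,0],[0,0,0]],[[0.007,0.24,0],[0,0,0]],[[0.007,0.24,0],[0,0,0]],[[0.007,0.24,0],[0,0,0]],[[0.007,0.24,0],[0,0,0]],[[0.007,0.24,0],[0,0,0]],[[0.007,0.24,0],[0,0,0]],[[0.007,0.24,0],[0,0,0]],[[0.007,0.24,0],[0,0,0]],[[0.007,0.24,0],[0,0,0]]]'
python3 -m jog '[[[0,0,0],[-0.048,-0.0145,0]],[[0,0,0],[-0.048,-0.0145,0]],[[0,0,0],[-0.048,-0.0145,0]],[[0,0,0],[-0.048,-0.0145,0]],[[0,0,0],[-0.048,-0.0145,0]],[[0,0,0],[-0.048,-0.0145,0]],[[0,0,0],[-0.048,-0.0145,0]],[[0,0,0],[-0.048,-0.0145,0]],[[0,0,0],[-0.048,-0.0145,0]],[[0,0,0],[-0.047,-0.0145,0]]]'
cat > where.py <<'E'
from h import *
from scipy.spatial.transform import Rotation as Ro
M=np.array([.581,.0536,.12]);ax=np.array([-.252,-.432,.866])
o=get_obs();p=o["tool_pos"];A=Ro.from_euler("xyz",o["tcp_rot"]).as_matrix()
print(o["t"],"p",p.round(4),"F",o["contact_force"].round(1),"w",round(o["gripper_width"],4),"j",o["joints"].round(2))
f=p+A[:,2]*.1495;d=f-M;print("foot",f.round(4),"along",(d@ax).round(4),"off tool",(A.T@(ax*(d@ax)-d)).round(4),"angle err(tool rotvec deg)",np.degrees(A.T@np.cross(A[:,2],-ax)).round(2));print(A.round(3))
E
python3 where.py
```

```text
t: 11.33
tool_pos: [0.5329, -0.0269, 0.3122]
tcp_rot: [-3.142, -0.003, 2.908]
contact_force: [0.1, -0.8, -1.6]
gripper_width: 0.0325
t: 12.17
tool_pos: [0.5328, -0.0281, 0.3124]
tcp_rot: [2.634, 0.144, 2.87]
contact_force: [0.1, 0.8, -1.7]
gripper_width: 0.0324
12.1667 p [ 0.5328 -0.0281  0.3124] F [ 0.1  0.8 -1.7] w 0.0324 j [-0.49  0.14 -0.06  1.35  0.53 -0.25]
foot [0.5704 0.0369 0.1831] along 0.0646 off tool [ 0.0035 -0.014  -0.    ] angle err(tool rotvec deg) [ 0.17 -0.06  0.  ]
[[-0.953  0.167  0.252]
 [ 0.266  0.86   0.435]
 [-0.144  0.481 -0.865]]
```

```bash
python3 -m jog '[[[0.007,-0.028,0],[0,0,0]],[[0.007,-0.028,0],[0,0,0]],[[0.007,-0.028,0],[0,0,0]],[[0.007,-0.028,0],[0,0,0]],[[0.007,-0.028,0.06],[0,0,0]],[[0,0,0.1],[0,0,0]],[[0,0,0.1],[0,0,0]],[[0,0,0.1],[0,0,0]],[[0,0,0.09],[0,0,0]],[[0,0,0],[0,0,0]]]'
python3 snap.py pre 240 190 120 120 270 170 120 120; python3 where.py; python3 - <<'E'
from h import *
import pickle
from scipy.spatial.transform import Rotation as Ro
o=get_obs();p=o["tool_pos"];A=Ro.from_euler("xyz",o["tcp_rot"]).as_matrix();f=p+A[:,2]*.1495
for n,ox,oy,a in(("top",240,190,0),("scene",270,170,400)):
    c=pickle.load(open(n+".pkl","rb"))
    for X in(f,f-A[:,2]*.06,[.581,.0536,.12]):print(n,((proj(c,X)-[ox,oy])*400/120+[a,0]).round())
E
```

```text
t: 13.0
tool_pos: [0.5387, -0.0189, 0.2658]
tcp_rot: [2.636, 0.143, 2.871]
contact_force: [-0.5, -0.0, -2.3]
gripper_width: 0.0322
[ 0.53896159 -0.01959986  0.26747221] [array([334.8, 242.4]), array([295. , 202.3])]
13.1 p [ 0.539  -0.0196  0.2675] F [-0.5  0.4 -2.4] w 0.0326 j [-0.46  0.15 -0.15  1.23  0.52 -0.22]
foot [0.5765 0.0451 0.138 ] along 0.0204 off tool [ 0.0006 -0.0005 -0.    ] angle err(tool rotvec deg) [ 0.02 -0.05 -0.  ]
[[-0.953  0.167  0.251]
 [ 0.265  0.862  0.432]
 [-0.145  0.479 -0.866]]
top [210. 155.]
top [250. 161.]
top [198. 154.]
scene [601. 227.]
scene [556. 175.]
scene [614. 245.]
```

View pics/pre.png

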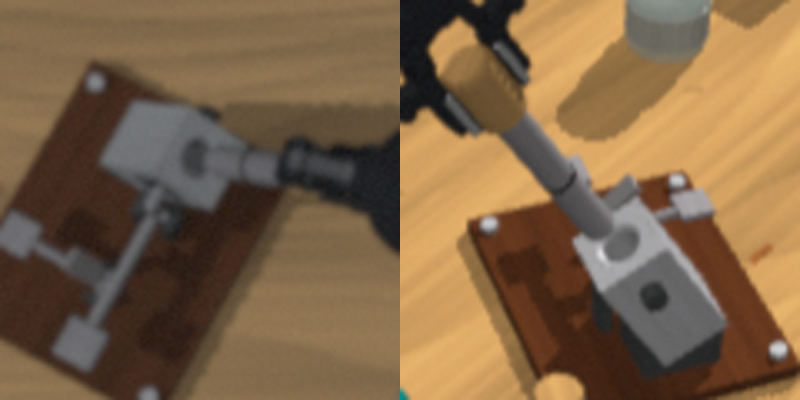

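```bash
python3 - <<'E'
from h import *
import pickle
from scipy.spatial.transform import Rotation as Ro
from scipy.ndimage import map_coordinates as mc
o=get_obs();p=o["tool_pos"];A=Ro.from_euler("xyz",o["tcp_rot"]).as_matrix()
for n in("scene","top"):
    c=pickle.load(open(n+".pkl","rb"));im=c["frame"].astype(int);w=(im[:,:,2]-im[:,:,0]).astype(float)  # red-blue: wood high, steel low
    for d in(.045,.06,.075,.105,.12,.135):
        q=proj(c,p+A[:,2]*d);q2=proj(c,p+A[:,2]*(d+.01));u=(q2-q)/np.linalg.norm(q2-q);v=np.array([u[1],-u[0]])
        s=np.arange(-12,13);pts=q[:,None]+v[:,None]*s
        print(n,d,q.round(1),v.round(2),mc(w,[pts[1],pts[0]],order=1).round().astype(int))
E
```

```text
scene 0.045 [306.3 210. ] [ 0.76 -0.65] [113 112 111 111 111 108  88  38   6   0   2   2   1   2   1   1   3  19
  68 101 109 111 112 111 110]
scene 0.06 [310.  214.3] [ 0.76 -0.65] [120 119 119 119 119 116  86  33   3   2   1   2   1   1   2   2   5  30
  84 115 119 117 100  84  81]
scene 0.075 [313.5 218.5] [ 0.76 -0.65] [118 118 120 119 120 120 102  44   7   2   2   2   2   1   1   2   6  41
  97 119 120 120 119 112 102]
scene 0.105 [320.5 226.6] [ 0.76 -0.65] [ 66  66  66  67  69  66  45  14   3   1   1   1   1   2   2   3   2   2
   4  29  88 116 120 120 120]
scene 0.12 [323.8 230.6] [ 0.76 -0.65] [ 67  68  68  69  68  66  48  15   2   1   2   1   1   2   2   3   6  33
  72 103 112 119 118 119 119]
scene 0.135 [327.2 234.5] [ 0.76 -0.65] [66 68 69 64 64 62 43 15  3  2  1  1  1  2  2  2  1  3  3  4  4  3  3  3
  3]
top 0.045 [324.6 239.5] [-0.14  0.99] [37 37 35 30 22 14  9  6  2 -2 -4 -5 -4 -4 -4 -4 -2  1  9 17 23 27 28 28
 30]
top 0.06 [321.3 239.1] [-0.14  0.99] [39 38 37 39 38 38 34 28 14  1 -1 -2 -3 -2 -4 -2 -2 -1  4 11 23 27 29 24
 25]
top 0.075 [318.1 238.6] [-0.14  0.99] [40 39 38 38 38 37 34 27 14  3 -1 -2 -2 -2 -3 -2 -3 -1  4 12 19 23 24 22
 22]
top 0.105 [311.8 237.7] [-0.14  0.99] [42 42 40 41 38 29 16  5 -1 -2 -2 -3 -2 -2 -1 -1 -1  2  5 14 23 24 25 24
 22]
top 0.12 [308.8 237.3] [-0.14  0.99] [42 42 41 37 26 10  0 -4 -4 -3 -3 -2 -2 -3 -3 -3 -2 -1  1  4  7 10 14 19
 17]
top 0.135 [305.8 236.9] [-0.14  0.99] [40 40 35 23  7 -2 -6 -6 -4 -3 -2 -2 -3 -3 -3 -4 -3 -3 -5 -5 -5 -4 -4 -4
 -2]
```

```bash
python3 - <<'E'
from h import *
import pickle
from scipy.spatial.transform import Rotation as Ro
o=get_obs();p=o["tool_pos"];A=Ro.from_euler("xyz",o["tcp_rot"]).as_matrix();f=p+A[:,2]*.12
J=[]
for n,v in(("scene",(.76,-.65)),("top",(-.14,.99))):
    c=pickle.load(open(n+".pkl","rb"));J.append([(proj(c,f+A[:,i]*.001)-proj(c,f))@v for i in(0,1)])
# plan: perp pixel error of mouth vs tool line, from where the mouth is seen
print(J,np.linalg.solve(J,[1.4,-.45]))
E
```

```text
[[np.float64(-0.06952750679336132), np.float64(0.48924541191337284)], [np.float64(0.46404787446540013), np.float64(-0.05158934160219728)]] [-0.6620619   2.76746282]
```

```bash
python3 -m jog '[[[-0.006,0.025,0],[0,0,0]],[[0,0,0],[0,0,0]],[[0,0,0.04],[0,0,0]],[[0,0,0.04],[0,0,0]],[[0,0,0.04],[0,0,0]],[[0,0,0.04],[0,0,0]],[[0,0,0.04],[0,0,0]],[[0,0,0.04],[0,0,0]],[[0,0,0.04],[0,0,0]],[[0,0,0],[0,0,0]]]'
python3 where.py
```

```text
t: 13.93
tool_pos: [0.5468, -0.0053, 0.2437]
tcp_rot: [2.636, 0.144, 2.87]
contact_force: [-1.3, 0.6, -2.4]
gripper_width: 0.0328
13.9333 p [ 0.5468 -0.0053  0.2437] F [-1.3  0.6 -2.4] w 0.0328 j [-0.43  0.17 -0.2   1.15  0.52 -0.18]
foot [0.5843 0.0594 0.1143] along -0.0083 off tool [ 0.0008 -0.0028  0.    ] angle err(tool rotvec deg) [ 0.04 -0.09  0.  ]
[[-0.953  0.167  0.251]
 [ 0.265  0.862  0.433]
 [-0.143  0.479 -0.866]]
```

```bash
python3 -m jog '[[[0,0,0.03],[0,0,0]],[[0,0,0.03],[0,0,0]],[[0,0,0.03],[0,0,0]],[[0,0,0.03],[0,0,0]],[[0,0,0.03],[0,0,0]],[[0,0,0.03],[0,0,0]],[[0,0,0.03],[0,0,0]],[[0,0,0.03],[0,0,0]],[[0,0,0],[0,0,0]],[[0,0,0],[0,0,0]]]'
python3 where.py
```

```text
t: 14.77
tool_pos: [0.5527, 0.005, 0.2233]
tcp_rot: [2.636, 0.144, 2.871]
contact_force: [-3.1, 2.4, -2.2]
gripper_width: 0.0324
14.7667 p [0.5527 0.005  0.2233] F [-3.1  2.4 -2.2] w 0.0324 j [-0.41  0.18 -0.23  1.09  0.52 -0.15]
foot [0.5901 0.0698 0.0938] along -0.0319 off tool [ 0.0006 -0.003   0.    ] angle err(tool rotvec deg) [ 0.04 -0.1  -0.  ]
[[-0.954  0.167  0.25 ]
 [ 0.265  0.862  0.433]
 [-0.143  0.479 -0.866]]
```

```bash
python3 -m jog '[[[0.006,0,0.03],[0,0,0]],[[0,0,0.03],[0,0,0]],[[0,0,0.03],[0,0,0]],[[0,0,0.03],[0,0,0]],[[0,0,0.03],[0,0,0]],[[0,0,0.03],[0,0,0]],[[0,0,0.03],[0,0,0]],[[0,0,0.03],[0,0,0]],[[0,0,0],[0,0,0]],[[0,0,0],[0,0,0]]]'
python3 where.py
python3 - <<'E'
from h import *
import pickle
c=capture("scene");pickle.dump(c,open("scene.pkl","wb"));cv2.imwrite("pics/in1.png",cv2.resize(c["frame"][195:270,290:390],(800,600),interpolation=cv2.INTER_CUBIC))
E
```

```text
t: 15.6
tool_pos: [0.5584, 0.0154, 0.2025]
tcp_rot: [2.636, 0.144, 2.87]
contact_force: [-2.8, 2.5, -3.5]
gripper_width: 0.0326
15.6 p [0.5584 0.0154 0.2025] F [-2.8  2.5 -3.5] w 0.0326 j [-0.38  0.2  -0.27  1.02  0.52 -0.13]
foot [0.5959 0.0801 0.073 ] along -0.0559 off tool [ 0.0003 -0.0028  0.    ] angle err(tool rotvec deg) [ 0.03 -0.07  0.  ]
[[-0.953  0.167  0.251]
 [ 0.265  0.862  0.433]
 [-0.144  0.479 -0.866]]
```

View pics/in1.png

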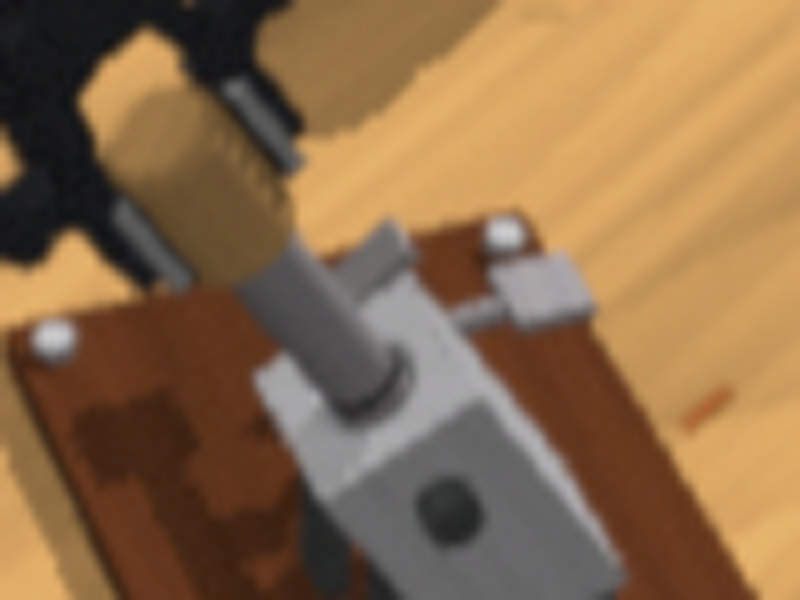

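```bash
python3 - <<'E'
from h import *
import pickle
from scipy.ndimage import map_coordinates as mc
c=pickle.load(open("scene.pkl","rb"));ax=np.array([-.252,-.432,.866]);ax/=np.linalg.norm(ax)
C=ray(c,(300,200))[0]
def prof(g,p,ds,f):
    n=C-p;n-=ax*(n@ax);n/=np.linalg.norm(n);lat=np.cross(ax,n)
    r=[]
    for d in ds:
        v=[]
        for l in(-.004,-.002,0,.002,.004):
            q=f(proj(c,p-ax*d+n*np.sqrt(.011**2-l*l)+lat*l));v.append(mc(g,[[q[1]],[q[0]]],order=1)[0])
        r.append(np.mean(v))
    return np.array(r).round().astype(int)
g=cv2.imread("pics/pre.png").astype(float).mean(2)
ds=np.arange(.076,.104,.001)
print((ds*1000).round().astype(int))
b=np.array([0,0])
print("pre",prof(g,np.array([.539,-.0196,.2675]),ds,lambda q:(q-[270,170]+b+.5)*10/3-.5+[400,0]))
h=cv2.imread("pics/held.png").astype(float).mean(2);A2=ax;ax=np.array([0,0,1.])
print("held",prof(h,np.array([.486,-.2575,.3137]),ds,lambda q:(q-[130,190]+.5)*400/130-.5+[400,0]));ax=A2
print("now",prof(c["frame"].astype(float).mean(2),np.array([.5584,.0154,.2025]),np.arange(.05,.115,.001),lambda q:q))
# face corners of barrel top from the model, vs seen
u=np.array([.5044,.8635,0]);v=np.array([-.8635,.5044,0]);xb=np.cross(v,ax)
M=np.array([.581,.0536,.12])
for a,e in((1,1),(1,-1),(-1,-1),(-1,1)):print((proj(c,M+.025*(a*xb+e*v))-[290,195]+.5)*8-.5)
print("mouth",(proj(c,M)-[290,195]+.5)*8-.5)
E
```

```text
[ 76  77  78  79  80  81  82  83  84  85  86  87  88  89  90  91  92  93
  94  95  96  97  98  99 100 101 102 103]
pre [82 82 82 83 83 83 83 83 83 81 77 70 60 52 49 55 64 73 79 82 83 84 84 84
 84 83 83 83]
held [79 79 79 79 79 79 80 79 75 68 58 47 41 43 51 63 72 76 79 80 80 79 79 80
 80 80 80 79]
now [ 81  81  81  80  80  81  81  81  81  81  81  81  81  81  82  82  82  82
  82  82  82  82  82  81  81  82  82  82  82  82  82  82  81  80  76  71
  64  58  55  56  61  68  74  80  86  94 105 118 131 143 152 159 163 166
 167 167 166 164 159 152 144 135 125 118 112]
[402.16918869 276.11747187]
[472.82191335 399.97424958]
[312.20643425 507.34295415]
[246.46669519 381.11785958]
mouth [357.72184685 390.38222934]
```

```bash
python3 - <<'E'
from h import *
import pickle
c=pickle.load(open("scene.pkl","rb"));ax=np.array([-.252,-.432,.866]);ax/=np.linalg.norm(ax)
p=np.array([.5584,.0154,.2025])
cr=lambda X:(proj(c,X)-[290,195]+.5)*8-.5
for d in(.0882,.0902,.0922,.0942,.0962):print(d,cr(p-ax*d))
# refine visible top-face corners: crop sub-pixel lines
g=cv2.cvtColor(c["frame"],cv2.COLOR_BGR2GRAY)
L=cv2.createLineSegmentDetector(2).detect(cv2.resize(g[195:270,290:390],(800,600),interpolation=cv2.INTER_CUBIC))[0][:,0]
for l in L:
    if np.hypot(*(l[2:]-l[:2]))>50 and 230<l[[0,2]].mean()<520 and 250<l[[1,3]].mean()<520:print(l.round())
E
```

```text
0.0882 [357.17182573 372.90841793]
0.0902 [360.52796617 376.88422003]
0.0922 [363.87568733 380.85011045]
0.0942 [367.21501814 384.806123  ]
0.0962 [370.54598743 388.75229136]
[317. 393. 285. 352.]
[253. 379. 320. 503.]
[496. 378. 454. 327.]
```

```bash
python3 -m jog '[[[0,0,0.011],[0,0,0]],[[0,0,0.011],[0,0,0]],[[0,0,0.011],[0,0,0]],[[0,0,0.011],[0,0,0]],[[0,0,0.011],[0,0,0]],[[0,0,0],[0,0,0]],[[0,0,0],[0,0,0]],[[0,0,0],[0,0,0]],[[0,0,0],[0,0,0]],[[0,0,0],[0,0,0]]]'
python3 where.py
python3 - <<'E'
from h import *
import pickle
from scipy.ndimage import map_coordinates as mc
p=get_obs()["tool_pos"]
cs=[capture("scene") for _ in range(3)];c=cs[0];g=np.mean([k["frame"].astype(float).mean(2) for k in cs],0)
ax=np.array([-.252,-.432,.866]);ax/=np.linalg.norm(ax)
n=-np.array(c["R"]).T@c["t"]-p;n-=ax*(n@ax);n/=np.linalg.norm(n);lat=np.cross(ax,n)
for d in np.arange(.078,.108,.001):
    q=[proj(c,p-ax*d+n*np.sqrt(.011**2-l*l)+lat*l) for l in np.arange(-.004,.005,.002)]
    print(round(d*1000),int(np.mean([mc(g,[[a[1]],[a[0]]],order=1)[0] for a in q])),end=" | ")
cv2.imwrite("pics/in2.png",cv2.resize(g[215:260,310:370].astype(np.uint8),(800,600),interpolation=cv2.INTER_CUBIC))
E
```

```text
t: 16.48
tool_pos: [0.5599, 0.0176, 0.1981]
tcp_rot: [2.636, 0.145, 2.87]
contact_force: [-2.3, 3.3, -3.0]
gripper_width: 0.0324
16.4833 p [0.5599 0.0176 0.1981] F [-2.3  3.3 -3. ] w 0.0324 j [-0.38  0.2  -0.28  1.    0.52 -0.12]
foot [0.5976 0.0822 0.0687] along -0.061 off tool [ 0.0008 -0.0029  0.    ] angle err(tool rotvec deg) [ 0.03 -0.02  0.  ]
[[-0.953  0.167  0.252]
 [ 0.265  0.862  0.433]
 [-0.145  0.479 -0.866]]
78 81 | 79 81 | 80 81 | 81 81 | 82 80 | 83 78 | 84 74 | 85 68 | 86 62 | 87 57 | 88 56 | 89 63 | 90 76 | 91 94 | 92 113 | 93 130 | 94 143 | 95 153 | 96 160 | 97 164 | 98 165 | 99 166 | 100 166 | 101 165 | 102 162 | 103 157 | 104 149 | 105 140 | 106 131 | 107 122 |
```

View pics/in2.png

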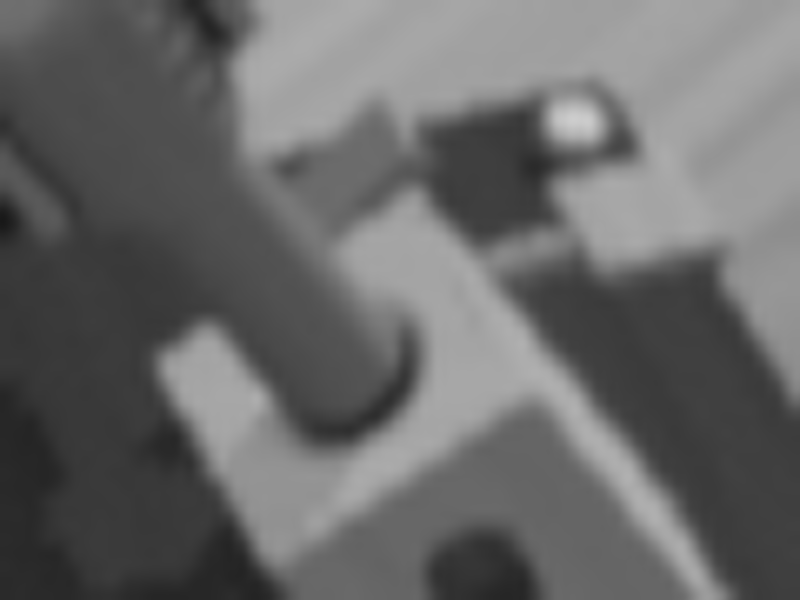

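```bash
python3 -m jog '[[[0,0,0.008],[0,0,0]],[[0,0,0.007],[0,0,0]],[[0,0,0],[0,0,0]],[[0,0,0],[0,0,0]],[[0,0,0],[0,0,0]],[[0,0,0],[0,0,0]],[[0,0,0],[0,0,0]],[[0,0,0],[0,0,0]],[[0,0,0],[0,0,0]],[[0,0,0],[0,0,0]]]'
python3 where.py
python3 -m jog '[[[0,0,0],[0,0,0]],[[0,0,0],[0,0,0]],[[0,0,0],[0,0,0]],[[0,0,0],[0,0,0]],[[0,0,0],[0,0,0]],[[0,0,0],[0,0,0]],[[0,0,0],[0,0,0]],[[0,0,0],[0,0,0]],[[0,0,0],[0,0,0]],[[0,0,0],[0,0,0]]]' -1
cat > ringp.py <<'E'
from h import *
from scipy.ndimage import map_coordinates as mc
p=np.array([.5603,.0183,.1967])
cs=[capture("scene") for _ in range(3)];c=cs[0];g=np.mean([k["frame"].astype(float).mean(2) for k in cs],0)
ax=np.array([-.252,-.432,.866]);ax/=np.linalg.norm(ax)
n=-np.array(c["R"]).T@c["t"]-p;n-=ax*(n@ax);n/=np.linalg.norm(n);lat=np.cross(ax,n)
for d in np.arange(.030,.104,.001):
    q=[proj(c,p-ax*d+n*np.sqrt(.011**2-l*l)+lat*l) for l in np.arange(-.004,.005,.002)]
    print(round(d*1000),int(np.mean([mc(g,[[a[1]],[a[0]]],order=1)[0] for a in q])),end=" | ") if d<.036 or d>.078 else 0
E
python3 ringp.py
```

```text
t: 17.47
tool_pos: [0.5604, 0.0181, 0.1969]
tcp_rot: [2.636, 0.145, 2.87]
contact_force: [-5.0, 2.1, -1.5]
gripper_width: 0.0329
17.4667 p [0.5604 0.0181 0.1969] F [-5.   2.1 -1.5] w 0.0329 j [-0.38  0.2  -0.28  1.    0.52 -0.12]
foot [0.5981 0.0827 0.0675] along -0.0623 off tool [ 0.0009 -0.0028  0.    ] angle err(tool rotvec deg) [ 0.02 -0.    0.  ]
[[-0.953  0.167  0.252]
 [ 0.265  0.862  0.432]
 [-0.145  0.479 -0.866]]
t: 18.3
tool_pos: [0.5604, 0.0181, 0.1969]
tcp_rot: [2.636, 0.146, 2.87]
contact_force: [0.1, 0.3, -0.4]
gripper_width: 0.0855
30 82 | 31 82 | 32 82 | 33 83 | 34 83 | 35 83 | 78 83 | 79 83 | 80 82 | 81 81 | 82 77 | 83 71 | 84 65 | 85 61 | 86 60 | 87 65 | 88 77 | 89 93 | 90 111 | 91 127 | 92 141 | 93 151 | 94 158 | 95 163 | 96 165 | 97 166 | 98 166 | 99 166 | 100 164 | 101 160 | 102 153 | 103 145 |
```

```bash
python3 -m jog '[[[0,0,-0.03],[0,0,0]],[[0,0,-0.06],[0,0,0]],[[0,0,-0.06],[0,0,0]],[[0,0,-0.07],[0,0,0]],[[0,0,-0.07],[0,0,0]],[[0,0,-0.07],[0,0,0]],[[0,0,-0.07],[0,0,0]],[[0,0,-0.07],[0,0,0]],[[0,0,-0.05],[0,0,0]],[[0,0,0],[0,0,0]]]'
python3 -m jog '[[[0,0,0],[0,0,0]],[[0,0,0],[0,0,0]],[[0,0,0],[0,0,0]],[[0,0,0],[0,0,0]],[[0,0,0],[0,0,0]],[[0,0,0],[0,0,0]],[[0,0,0.04],[0,0,0]],[[0,0,0.04],[0,0,0]],[[0,0,0.04],[0,0,0]],[[0,0,0],[0,0,0]]]' 1
python3 where.py; python3 ringp.py; python3 -c "
from h import *
c=capture('scene');cv2.imwrite('pics/tip2.png',c['frame'][150:270,270:400])"
```

```text
t: 19.28
tool_pos: [0.5467, -0.0062, 0.2457]
tcp_rot: [2.636, 0.147, 2.87]
contact_force: [1.0, 0.4, 0.6]
gripper_width: 0.0851
t: 20.12
tool_pos: [0.5493, 0.0, 0.2332]
tcp_rot: [2.636, 0.144, 2.87]
contact_force: [0.0, 0.5, -0.4]
gripper_width: 0.0004
20.1167 p [0.5493 0.     0.2332] F [ 0.   0.5 -0.4] w 0.0004 j [-0.42  0.17 -0.22  1.12  0.52 -0.17]
foot [0.5868 0.0647 0.1038] along -0.0203 off tool [ 0.0003 -0.0028  0.    ] angle err(tool rotvec deg) [ 0.04 -0.08 -0.  ]
[[-0.953  0.167  0.251]
 [ 0.265  0.862  0.433]
 [-0.144  0.479 -0.866]]
30 82 | 31 82 | 32 82 | 33 82 | 34 82 | 35 82 | 78 83 | 79 82 | 80 82 | 81 80 | 82 77 | 83 71 | 84 65 | 85 61 | 86 60 | 87 65 | 88 77 | 89 92 | 90 110 | 91 127 | 92 140 | 93 151 | 94 157 | 95 162 | 96 164 | 97 166 | 98 166 | 99 165 | 100 163 | 101 159 | 102 152 | 103 144 |
```

```bash
for i in 1 ; do python3 -m jog '[[[0,0,0.01],[0,0,0]],[[0,0,0.01],[0,0,0]],[[0,0,0],[0,0,0]],[[0,0,0],[0,0,0]],[[0,0,0],[0,0,0]],[[0,0,0],[0,0,0]],[[0,0,0],[0,0,0]],[[0,0,0],[0,0,0]],[[0,0,0],[0,0,0]],[[0,0,0],[0,0,0]]]'; python3 where.py|head -2; done
python3 -m jog '[[[0,0,0.01],[0,0,0]],[[0,0,0],[0,0,0]],[[0,0,0],[0,0,0]],[[0,0,0],[0,0,0]],[[0,0,0],[0,0,0]],[[0,0,0],[0,0,0]],[[0,0,0],[0,0,0]],[[0,0,0],[0,0,0]],[[0,0,0],[0,0,0]],[[0,0,0],[0,0,0]]]'; python3 where.py|head -2
```

```text
t: 21.15
tool_pos: [0.55, 0.0004, 0.2325]
tcp_rot: [2.636, 0.146, 2.87]
contact_force: [0.5, 0.2, -0.9]
gripper_width: -0.0
21.15 p [5.500e-01 4.000e-04 2.325e-01] F [ 0.5  0.2 -0.9] w -0.0 j [-0.42  0.17 -0.22  1.11  0.52 -0.17]
foot [0.5877 0.065  0.103 ] along -0.0213 off tool [ 0.0009 -0.0029  0.    ] angle err(tool rotvec deg) [ 0.02 -0.    0.  ]
t: 21.98
tool_pos: [0.5503, 0.0008, 0.2316]
tcp_rot: [2.636, 0.145, 2.87]
contact_force: [-0.7, 0.2, 0.4]
gripper_width: 0.0001
21.9833 p [0.5503 0.0008 0.2316] F [-0.7  0.2  0.4] w 0.0001 j [-0.42  0.18 -0.22  1.11  0.52 -0.17]
foot [0.588  0.0655 0.1021] along -0.0223 off tool [ 0.0009 -0.0028  0.    ] angle err(tool rotvec deg) [ 0.02 -0.   -0.  ]
```

```bash
python3 -m jog '[[[0,0,0.01],[0,0,0]],[[0,0,0],[0,0,0]],[[0,0,0],[0,0,0]],[[0,0,0],[0,0,0]],[[0,0,0],[0,0,0]],[[0,0,0],[0,0,0]],[[0,0,0],[0,0,0]],[[0,0,0],[0,0,0]],[[0,0,0],[0,0,0]],[[0,0,0],[0,0,0]]]'; python3 where.py|head -2
python3 -m jog '[[[0,0,0.01],[0,0,0]],[[0,0,0],[0,0,0]],[[0,0,0],[0,0,0]],[[0,0,0],[0,0,0]],[[0,0,0],[0,0,0]],[[0,0,0],[0,0,0]],[[0,0,0],[0,0,0]],[[0,0,0],[0,0,0]],[[0,0,0],[0,0,0]],[[0,0,0],[0,0,0]]]'; python3 where.py|head -2; python3 ringp.py
```

```text
t: 22.82
tool_pos: [0.5505, 0.0013, 0.2307]
tcp_rot: [2.636, 0.145, 2.87]
contact_force: [-1.2, -0.3, 0.8]
gripper_width: 0.0001
22.8167 p [0.5505 0.0013 0.2307] F [-1.2 -0.3  0.8] w 0.0001 j [-0.42  0.18 -0.22  1.11  0.52 -0.16]
foot [0.5882 0.0659 0.1013] along -0.0234 off tool [ 0.0009 -0.0028  0.    ] angle err(tool rotvec deg) [ 0.02 -0.01  0.  ]
t: 23.65
tool_pos: [0.5508, 0.0017, 0.2298]
tcp_rot: [2.636, 0.145, 2.87]
contact_force: [0.5, 0.2, 0.4]
gripper_width: -0.0
23.65 p [0.5508 0.0017 0.2298] F [0.5 0.2 0.4] w -0.0 j [-0.41  0.18 -0.22  1.1   0.52 -0.16]
foot [0.5885 0.0663 0.1004] along -0.0244 off tool [ 0.0009 -0.0028  0.    ] angle err(tool rotvec deg) [ 0.02 -0.01 -0.  ]
30 83 | 31 83 | 32 83 | 33 83 | 34 83 | 35 83 | 78 84 | 79 84 | 80 84 | 81 84 | 82 82 | 83 80 | 84 77 | 85 72 | 86 68 | 87 67 | 88 73 | 89 85 | 90 103 | 91 121 | 92 136 | 93 149 | 94 157 | 95 162 | 96 164 | 97 166 | 98 166 | 99 165 | 100 163 | 101 159 | 102 152 | 103 144 |
```

```bash
python3 - <<'E'
import numpy as np
from scipy.special import erf
from scipy.optimize import least_squares as ls
st=lambda x,s:.5*(1+erf(x/s/2**.5))
def f(q,x,A,full):
    c,b,s,F=q[:4];w=np.minimum(c+1.5,b) if full else c+1.5
    return 82-A*(st(x-c+1.5,s)-st(x-w,s))+F*st(x-b,s if len(q)<5 else q[4])
pre=np.array([82,82,82,83,83,83,83,83,83,81,77,70,60,52,49,55,64,73,79,82,83,84,84,84,84,83,83,83.]);x=np.arange(76,104)
r=ls(lambda q:82.5-q[2]*(st(x-q[0]+1.5,q[1])-st(x-q[0]-1.5,q[1]))-pre,[90,1.5,50]);print(r.x);A=r.x[2]
D={"f1":(84,"76 71 64 58 55 56 61 68 74 80 86 94 105 118 131 143 152 159 163 166 167"),
"f2":(79,"81 81 81 80 78 74 68 62 57 56 63 76 94 113 130 143 153 160 164 165 166"),
"f3":(78,"83 83 82 81 77 71 65 61 60 65 77 93 111 127 141 151 158 163 165 166"),
"f4":(78,"84 84 84 84 82 80 77 72 68 67 73 85 103 121 136 149 157 162 164 166")}
for k,(x0,v) in D.items():
    v=np.array(v.split(),float);x=x0+np.arange(len(v))
    r=ls(lambda q:f(q,x,A,True)-v,[87,x0+13 if k!="f1" else 97,1.6,84,2.]);print(k,r.x.round(2),"gap",(r.x[1]-r.x[0]).round(2),"rms",np.sqrt(np.mean(r.fun**2)).round(2))
E
```

```text
[89.80199452  1.7788147  55.54022061]
f1 [88.28 97.54  2.3  84.73  2.51] gap 9.26 rms 0.52
f2 [87.83 92.42  2.18 83.99  2.41] gap 4.59 rms 0.59
f3 [86.33 90.43  2.23 85.13  2.84] gap 4.1 rms 0.59
f4 [87.84 90.31  2.09 85.56  3.14] gap 2.48 rms 0.98
```

```bash
python3 -m jog '[[[0,0,-0.05],[0,0,0]],[[0,0,-0.05],[0,0,0]],[[0,0,0],[0,0,0]],[[0,0,0],[0,0,0]],[[0,0,0],[0,0,0]],[[0,0,0],[0,0,0]],[[0,0,0],[0,0,0]],[[0,0,0],[0,0,0]],[[0,0,0],[0,0,0]],[[0,0,0],[0,0,0]]]' -1
python3 -m jog '[[[0,0,0.04],[0,0,0]],[[0,0,0.06],[0,0,0]],[[0,0,0.06],[0,0,0]],[[0,0,0.06],[0,0,0]],[[0,0,0.06],[0,0,0]],[[0,0,0.06],[0,0,0]],[[0,0,0.06],[0,0,0]],[[0,0,0.05],[0,0,0]],[[0,0,0.03],[0,0,0]],[[0,0,0],[0,0,0]]]'
python3 -m jog '[[[0,0,0],[0,0,0]],[[0,0,0],[0,0,0]],[[0,0,0],[0,0,0]],[[0,0,0],[0,0,0]],[[0,0,0],[0,0,0]],[[0,0,0],[0,0,0]],[[0,0,0],[0,0,0]],[[0,0,0],[0,0,0]],[[0,0,0],[0,0,0]],[[0,0,0],[0,0,0]]]' 1
python3 where.py; python3 ringp.py
```

```text
t: 24.63
tool_pos: [0.5483, -0.0026, 0.2384]
tcp_rot: [2.636, 0.145, 2.87]
contact_force: [-0.1, -0.2, -0.3]
gripper_width: 0.0853
t: 25.47
tool_pos: [0.5603, 0.0185, 0.1963]
tcp_rot: [2.636, 0.145, 2.87]
contact_force: [-0.3, 0.5, 0.5]
gripper_width: 0.0853
t: 26.3
tool_pos: [0.5605, 0.018, 0.197]
tcp_rot: [2.636, 0.146, 2.87]
contact_force: [-0.4, -0.8, 0.3]
gripper_width: 0.0326
26.3 p [0.5605 0.018  0.197 ] F [-0.4 -0.8  0.3] w 0.0326 j [-0.38  0.2  -0.28  1.    0.52 -0.12]
foot [0.5982 0.0826 0.0676] along -0.0622 off tool [ 0.0011 -0.0028  0.    ] angle err(tool rotvec deg) [0.02 0.01 0.  ]
[[-0.953  0.167  0.252]
 [ 0.265  0.862  0.432]
 [-0.145  0.479 -0.866]]
30 81 | 31 81 | 32 81 | 33 81 | 34 81 | 35 81 | 78 83 | 79 83 | 80 83 | 81 83 | 82 82 | 83 81 | 84 78 | 85 75 | 86 71 | 87 69 | 88 73 | 89 82 | 90 98 | 91 116 | 92 132 | 93 146 | 94 155 | 95 161 | 96 164 | 97 166 | 98 166 | 99 165 | 100 163 | 101 159 | 102 152 | 103 144 |
```

```bash
python3 -m jog '[[[0,0,-0.01],[0,0,0]],[[0,0,-0.008],[0,0,0]],[[0,0,0],[0,0,0]],[[0,0,0],[0,0,0]],[[0,0,0],[0,0,0]],[[0,0,0],[0,0,0]],[[0,0,0],[0,0,0]],[[0,0,0],[0,0,0]],[[0,0,0],[0,0,0]],[[0,0,0],[0,0,0]]]'
python3 ringp.py;echo
python3 -m jog '[[[0,0,0],[0,0,0]],[[0,0,0],[0,0,0]],[[0,0,0],[0,0,0]],[[0,0,0],[0,0,0]],[[0,0,0],[0,0,0]],[[0,0,0],[0,0,0]],[[0,0,0],[0,0,0]],[[0,0,0],[0,0,0]],[[0,0,0],[0,0,0]],[[0,0,0],[0,0,0]]]' -1
python3 ringp.py
```

```text
t: 27.28
tool_pos: [0.5599, 0.0173, 0.1984]
tcp_rot: [2.636, 0.145, 2.87]
contact_force: [2.4, 0.7, -6.1]
gripper_width: 0.0321
30 81 | 31 81 | 32 81 | 33 81 | 34 81 | 35 81 | 78 83 | 79 83 | 80 82 | 81 81 | 82 78 | 83 74 | 84 69 | 85 63 | 86 60 | 87 62 | 88 72 | 89 87 | 90 106 | 91 123 | 92 139 | 93 150 | 94 157 | 95 162 | 96 165 | 97 166 | 98 166 | 99 165 | 100 163 | 101 159 | 102 152 | 103 144 | 
t: 28.27
tool_pos: [0.5599, 0.0174, 0.1985]
tcp_rot: [2.636, 0.145, 2.87]
contact_force: [-0.5, -0.1, -0.1]
gripper_width: 0.0857
30 82 | 31 82 | 32 82 | 33 82 | 34 82 | 35 82 | 78 84 | 79 84 | 80 83 | 81 81 | 82 78 | 83 73 | 84 67 | 85 61 | 86 58 | 87 62 | 88 73 | 89 89 | 90 107 | 91 125 | 92 140 | 93 151 | 94 158 | 95 163 | 96 165 | 97 166 | 98 166 | 99 166 | 100 164 | 101 160 | 102 153 | 103 145 |
```

```bash
python3 -m jog '[[[0,0,-0.04],[0,0,0]],[[0,0,-0.08],[0,0,0]],[[0,0,-0.1],[0,0,0]],[[0,0,-0.1],[0,0,0]],[[0,0,-0.1],[0,0,0]],[[0,0,-0.1],[0,0,0]],[[0,0,-0.1],[0,0,0]],[[0,0,-0.1],[0,0,0]],[[0,0,-0.1],[0,0,0]],[[0,0,-0.05],[0,0,0]]]'
python3 -m jog '[[[0,0,-0.02],[0.048,0.0145,0]],[[0,0,-0.02],[0.048,0.0145,0]],[[0,0,-0.02],[0.048,0.0145,0]],[[0,0,-0.02],[0.048,0.0145,0]],[[0,0,-0.02],[0.048,0.0145,0]],[[0,0,0],[0.048,0.0145,0]],[[0,0,0],[0.048,0.0145,0]],[[0,0,0],[0.048,0.0145,0]],[[0,0,0],[0.048,0.0145,0]],[[0,0,0],[0.047,0.0145,0]]]' 1
python3 where.py; python3 ringp.py
```

```text
t: 29.25
tool_pos: [0.5379, -0.021, 0.2755]
tcp_rot: [2.637, 0.147, 2.87]
contact_force: [0.4, 0.7, -0.6]
gripper_width: 0.0854
t: 30.08
tool_pos: [0.5359, -0.0239, 0.2835]
tcp_rot: [-3.139, -0.0, 2.908]
contact_force: [-0.7, -0.5, -0.0]
gripper_width: -0.0
30.0833 p [ 0.5359 -0.0239  0.2835] F [-0.7 -0.5 -0. ] w -0.0 j [-0.2   0.23  0.08  1.42 -0.    0.03]
foot [ 0.5358 -0.0242  0.134 ] along 0.0571 off tool [-0.0177  0.0588 -0.0356] angle err(tool rotvec deg) [-27.54  -8.31   0.  ]
[[-0.973  0.232 -0.001]
 [ 0.232  0.973 -0.002]
 [ 0.    -0.002 -1.   ]]
30 81 | 31 81 | 32 81 | 33 81 | 34 81 | 35 81 | 78 83 | 79 83 | 80 82 | 81 80 | 82 77 | 83 72 | 84 66 | 85 60 | 86 57 | 87 61 | 88 72 | 89 88 | 90 106 | 91 124 | 92 138 | 93 149 | 94 156 | 95 161 | 96 163 | 97 165 | 98 164 | 99 164 | 100 161 | 101 157 | 102 150 | 103 143 |
```

```bash
python3 -m jog '[[[0.04,0.18,0],[0,0,0]],[[0.04,0.21,0],[0,0,0]],[[0.04,0.21,0],[0,0,0]],[[0.04,0.21,0],[0,0,0]],[[0.04,0.21,0],[0,0,0]],[[0.04,0.21,0],[0,0,0]],[[0.04,0.21,0],[0,0,0]],[[0.04,0.21,0],[0,0,0]],[[0.04,0.21,0],[0,0,0]],[[0.04,0.185,0],[0,0,0]]]'
python3 -m jog '[[[0,0,0.15],[0,0,0]],[[0,0,0.22],[0,0,0]],[[0,0,0.22],[0,0,0]],[[0,0,0.22],[0,0,0]],[[0,0,0.22],[0,0,0]],[[0,0,0.22],[0,0,0]],[[0,0,0.22],[0,0,0]],[[0,0,0.22],[0,0,0]],[[0,0,0.22],[0,0,0]],[[0,0,0.18],[0,0,0]]]'
python3 where.py|head -1; python3 snap.py trig 210 200 120 120 300 170 90 90
```

```text
t: 31.07
tool_pos: [0.5443, 0.1852, 0.2831]
tcp_rot: [3.14, -0.0, 2.907]
contact_force: [-0.0, -0.4, -0.7]
gripper_width: -0.0001
t: 31.9
tool_pos: [0.544, 0.1838, 0.0727]
tcp_rot: [3.14, -0.001, 2.907]
contact_force: [0.6, -0.6, -0.3]
gripper_width: -0.0002
31.9 p [0.544  0.1838 0.0727] F [ 0.6 -0.6 -0.3] w -0.0002 j [ 0.18  0.4  -0.23  0.94  0.    0.41]
[0.54277501 0.18359404 0.07149058] [array([244.2, 259.4]), array([355.6, 226.3])]
```

View pics/trig.png

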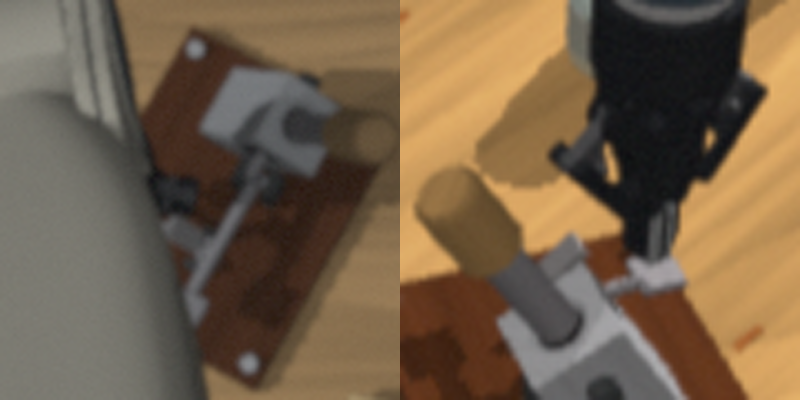

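```bash
python3 -m jog '[[[0,0,0.04],[0,0,0]],[[0,0,0.04],[0,0,0]],[[0,0,0.04],[0,0,0]],[[0,0,0.04],[0,0,0]],[[0,0,0.04],[0,0,0]],[[0,0,0.03],[0,0,0]],[[0,0,0.03],[0,0,0]],[[0,0,0],[0,0,0]],[[0,0,0],[0,0,0]],[[0,0,0],[0,0,0]]]'
python3 where.py|head -1
python3 -c "
from h import *
import pickle
c=capture('scene');a=pickle.load(open('scene.pkl','rb'))['frame'];d=np.abs(c['frame'].astype(int)-a).sum(2);d[:,345:]=0
print((d>60).sum(),np.argwhere(d>60)[:,::-1].mean(0) if (d>60).any() else '')"; python3 ringp.py
```

```text
t: 32.83
tool_pos: [0.5445, 0.1844, 0.0481]
tcp_rot: [3.142, 0.0, 2.908]
contact_force: [1.9, 1.1, 3.0]
gripper_width: -0.0
32.8333 p [0.5445 0.1844 0.0481] F [1.9 1.1 3. ] w -0.0 j [ 0.18  0.43 -0.26  0.89 -0.    0.41]
4670 [202.67987152 237.40278373]
30 80 | 31 80 | 32 80 | 33 80 | 34 80 | 35 80 | 78 80 | 79 80 | 80 80 | 81 80 | 82 79 | 83 77 | 84 75 | 85 71 | 86 66 | 87 64 | 88 66 | 89 74 | 90 87 | 91 101 | 92 115 | 93 126 | 94 134 | 95 141 | 96 145 | 97 150 | 98 153 | 99 155 | 100 155 | 101 153 | 102 148 | 103 141 |
```

```bash
python3 -m jog '[[[0,0,0.015],[0,0,0]],[[0,0,0.015],[0,0,0]],[[0,0,0],[0,0,0]],[[0,0,0],[0,0,0]],[[0,0,-0.1],[0,0,0]],[[0,0,-0.2],[0,0,0]],[[0,0,-0.3],[0,0,0]],[[0,0,-0.3],[0,0,0]],[[0,0,-0.3],[0,0,0]],[[0,0,-0.3],[0,0,0]]]'
python3 -m jog '[[[0.3,0.2,-0.1],[0,0,0]],[[0.3,0.2,0],[0,0,0]],[[0.3,0.2,0],[0,0,0]],[[0.3,0.2,0],[0,0,0]],[[0,0.3,0],[0,0,0]],[[0,0.3,0],[0,0,0]],[[0,0.3,0],[0,0,0]],[[0,0.3,0],[0,0,0]],[[0,0,0],[0,0,0]],[[0,0,0],[0,0,0]]]'
python3 where.py|head -1; python3 snap.py fin 210 200 120 120 280 180 110 110; python3 ringp.py
```

```text
t: 33.87
tool_pos: [0.5433, 0.1839, 0.1965]
tcp_rot: [-3.14, -0.002, 2.907]
contact_force: [0.3, -0.6, -0.3]
gripper_width: -0.0002
t: 34.7
tool_pos: [0.4734, 0.4074, 0.2041]
tcp_rot: [-3.139, -0.001, 2.909]
contact_force: [0.2, -0.0, 0.6]
gripper_width: 0.0001
34.7 p [0.4734 0.4074 0.2041] F [ 0.2 -0.   0.6] w 0.0001 j [ 0.58  0.4   0.13  1.3  -0.    0.81]
[0.47348222 0.40603803 0.20470446] [array([130.6, 284.7]), array([391.1, 127.8])]
30 81 | 31 82 | 32 83 | 33 83 | 34 83 | 35 83 | 78 84 | 79 83 | 80 83 | 81 83 | 82 82 | 83 80 | 84 77 | 85 73 | 86 69 | 87 68 | 88 71 | 89 81 | 90 97 | 91 113 | 92 128 | 93 141 | 94 149 | 95 154 | 96 157 | 97 159 | 98 159 | 99 158 | 100 156 | 101 152 | 102 146 | 103 138 |
```

View pics/fin.png

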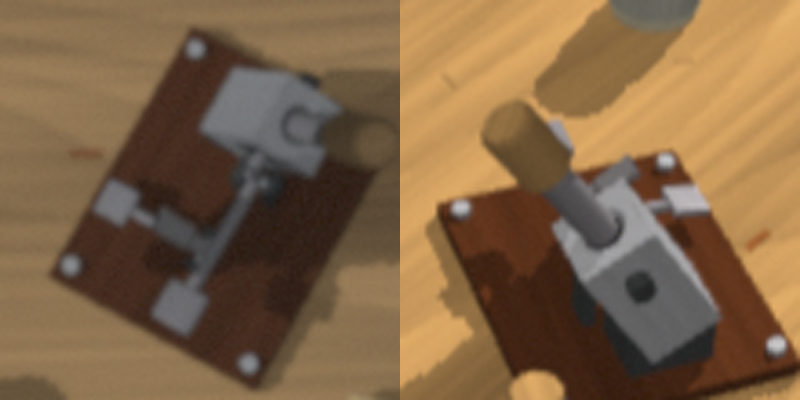

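```bash
python3 - <<'E'
from h import *
import pickle
t=pickle.load(open("top.pkl","rb"));s=pickle.load(open("scene.pkl","rb"))
a=cv2.imread("pics/over.png")[:400,:400];b=cv2.imread("pics/fin.png")[:400,:400]
def sh(x,y,w):
    T=cv2.cvtColor(a[y-w:y+w,x-w:x+w],6);r=cv2.matchTemplate(cv2.cvtColor(b[y-w-12:y+w+12,x-w-12:x+w+12],6),T,5);return np.array(cv2.minMaxLoc(r)[3])-12,r.max().round(3)
for n,x,y,w in(("plate",180,310,34),("trigpad",119,200,28),("screw",248,363,14),("screw2",196,48,14),("barrel",235,110,28)):print(n,sh(x,y,w),"of 3.33x")
M=np.array([.581,.0536]);u=np.array([.5044,.8635]);v=np.array([-.8635,.5044]);O=M+.022*u
for th in(0,.27,.31,.40):
    k=np.arctan2(.049,.106)-th;y=.024+.1168*np.cos(k);z=.05+.1168*np.sin(k);X=[*(O-.005*u+y*v),z];print("plate",th,z,(proj(t,X)-[210,200])*10/3,(proj(s,X)-[280,180])*400/110+[400,0])
for th in(0,.2):
    X=[*(O+.073*u+.096*v),.045-.066*np.sin(th)];print("pad",th,(proj(t,X)-[210,200])*10/3,(proj(s,X)-[280,180])*400/110+[400,0])
E
```

```text
plate (array([-1, -2]), np.float32(0.989)) of 3.33x
trigpad (array([-2,  1]), np.float32(0.987)) of 3.33x
screw (array([0, 0]), np.float32(0.999)) of 3.33x
screw2 (array([0, 0]), np.float32(0.998)) of 3.33x
barrel (array([0, 0]), np.float32(0.998)) of 3.33x
plate 0 0.09900941318984423 [181.73275021 282.90741714] [547.67468299 113.16952244]
plate 0.27 0.06895488227853039 [178.83446389 300.09766893] [541.95955637 140.14360222]
plate 0.31 0.06433088197981807 [178.94426864 301.71372489] [541.49783906 144.92892611]
plate 0.4 0.05385438472931281 [179.68469989 304.46040317] [540.82136709 156.34408062]
pad 0 [115.50762302 196.51804579] [678.05782628 184.48519032]
pad 0.2 [117.70380186 199.56523934] [676.80902358 199.43538453]
```

```bash
python3 -c "
from bench import close_job;print(close_job())"
```

```text
the job is handed in; nothing more can be done
None
```

I finished the job and handed it in at about 35 s of the 61 s allowed. The arm was cocked, the ringed post was slid into the bore and let go, and the trigger was pressed to clamp it.

- **Clamped:** the arm's plate rose from its cocked position to about 0.31–0.33 rad. The upper end of that is slightly outside the 0.26–0.32 expected. The trigger pad sits about 0.2 rad down, as it should with a post gripped; the pad's small shift in the top view (2 px left, 1 px down) did not match my prediction, but the scene view did.
- **Ring at the mouth:** the last image check has the ring level with the mouth to within about 2 mm. My estimates of this disagreed by up to about 3 mm:
  - **Correction:** the post went a little too deep on a second push, so I regripped it and pulled it back about 1.8 mm before pressing the trigger.
  - **After the trigger:** the ring looked about 1 mm deeper in the image. I put that down to the pad pushing the post sideways in the bore, but I could not confirm it.
- **Forces and surroundings:** the highest contact force I read was about 9 N, though I only read it at the end of each move. I did not compare the other posts and tools before and after, but nothing looked disturbed in the pictures. At the end the robot was clear of everything.

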